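# Tidy the craft table after the marker session

### The job

Tidy up the craft table: lay the red and the black paint marker lengthwise in the marker case, each in the bed marked with its own colour, put the white and the blue bottle cap flat, open side up as it lies now, on the floor of the tray that already holds caps of that colour, and slip the green tape roll over the dowel of the tape stand so that it lies flat on the roll already there. Let go of everything, and leave the glue stick standing where it is.

Things in the scene. Friction and masses are not known exactly. Their poses are not given: they have to be found in the camera images.
- red_marker: Loose red paint marker with a white label band, lying flat: hexagonal barrel 22 mm across flats (25 across corners), 130 mm long, about 40 g; it does not roll by itself. Origin on its axis at mid length, 11 mm above its support; x points along it to the cap end. Starts within about 20 degrees of world x.
- black_marker: Loose black paint marker with a white label band, lying flat: hexagonal barrel 22 mm across flats (25 across corners), 130 mm long, about 40 g; it does not roll by itself. Origin on its axis at mid length, 11 mm above its support; x points along it to the cap end. Starts within about 20 degrees of world x.
- white_cap: Loose white plastic bottle cap, lying open side up: 40 mm diameter, 15 mm high, wall 2.5 mm, about 15 g. Origin at the centre of its underside, z up.
- blue_cap: Loose blue plastic bottle cap, lying open side up: 40 mm diameter, 15 mm high, wall 2.5 mm, about 15 g. Origin at the centre of its underside, z up.
- tape_roll: Loose roll of green paper tape lying flat: ring of 52 mm outer and 39 mm inner diameter, 18 mm high, about 30 g. Origin at the centre of its underside, z up.
- marker_case: Fixed open black case, yellow rim, 158 (x) x 155 (y) mm, 24 mm high, walls and floor 4 mm. Three beds along x, parted by 2 mm high yellow lines, with patches and rim tabs of their colour: red at y = +49 mm, black at y = 0, green at -49 (holds a fixed green marker). A marker lies in it, either way round, with its axis at z = 15. Origin under the centre, z up; turned at most 15 degrees.
- white_tray: Fixed open plywood tray, 118 (x) x 122 (y) mm outside, 28 mm high, walls and floor 4 mm. Two white caps, fixed, 15 mm high, lie on its floor at (-31, -30) and (-31, +30) mm; the middle of the free floor is at (+24, 0) mm. Origin at the centre of the underside, z up; turned at most 15 degrees from the world axes.
- blue_tray: Fixed open plywood tray, 118 (x) x 122 (y) mm outside, 28 mm high, walls and floor 4 mm. Two blue caps, fixed, 15 mm high, lie on its floor at (-31, -30) and (-31, +30) mm; the middle of the free floor is at (+24, 0) mm. Origin at the centre of the underside, z up; turned at most 15 degrees from the world axes.
- tape_stand: Fixed wooden stand: round base, 84 mm diameter, 12 mm high, with an upright 18 mm dowel on its axis, its top at z = 66 mm. A fixed orange tape roll, 52 mm diameter, lies on the base round the dowel, its top at z = 30; the green roll goes on top of it. Origin at the centre of the underside, z up.
- glue_stick: Loose glue stick with a white and yellow body and an orange cap, standing upright among the trays, 27 mm diameter, 69 mm high, about 50 g, to be left alone. Origin at the centre of its underside, z up.
There are look-alikes about, which are no part of the job. Of the things that look like the marker_case, the larger one is meant.

How it is judged:
At the end, for the whole second after the job is handed in: Markers in their own beds (13 mm across, 15 mm along, 0.2 rad); caps flat, open side up, on the floor of their colour's tray; tape round the dowel (14 mm), flat, at most 6 mm above the orange roll; all let go and at rest; glue stick upright within 25 mm of its place (x of red_marker in the frame of marker_case between -0.015 and 0.015 m and y of red_marker in the frame of marker_case between 0.036 and 0.062 m and z of each of red_marker, black_marker in the frame of marker_case below 0.022 m and angle between the x axis of each of red_marker, black_marker and the x axis of marker_case, either way round below 0.2 rad and x of black_marker in the frame of marker_case between -0.015 and 0.015 m and y of black_marker in the frame of marker_case between -0.013 and 0.013 m and x of white_cap in the frame of white_tray between -0.04 and 0.04 m and y of white_cap in the frame of white_tray between -0.042 and 0.042 m and z of white_cap in the frame of white_tray below 0.011 m and angle between each of white_cap, blue_cap's own z axis and vertical below 0.2 rad and x of blue_cap in the frame of blue_tray between -0.04 and 0.04 m and y of blue_cap in the frame of blue_tray between -0.042 and 0.042 m and z of blue_cap in the frame of blue_tray below 0.011 m and horizontal distance between tape_roll and tape_stand below 0.014 m and z of tape_roll in the frame of tape_stand below 0.036 m and angle between each of tape_roll, glue_stick's own z axis and vertical below 0.15 rad and linear speed of each of red_marker, black_marker, white_cap, blue_cap, tape_roll below 0.02 m/s and distance of glue_stick from where it was at the start of the episode below 0.025 m); the robot touches nothing.
It fails at once if the glue stick is knocked over or lifted (angle between glue_stick's own z axis and vertical above 0.5 rad or height (world z) of glue_stick above 0.03 m).
It also fails if it takes over 115 s, if anything falls off the work surface, if the arm or the gripper's body presses on something with over 40 N, if the wrist force passes 120 N, or if a joint passes its speed limit or range.

### The arm

A 6-joint arm with a two-finger parallel gripper is mounted at the origin on the work surface. World frame = base frame: x ahead of the robot, y to its left, z up, the work surface at z = 0. Lengths are in m, angles in rad, forces in N, time in s.
With the tool pointing down it reaches from about 0.3 to 0.85 m from the base axis. Payload 5.4 kg.
Tool frame: the origin (TCP) lies between the finger pads; the fingertips stand 8 mm ahead of it and the grasp point (between the pads) lies 11 mm behind it (robot.tcp_to_tips is the distance from the TCP to the fingertips, in m); z points along the fingers, x is the direction in which the jaws open and shut, and the axes are right-handed (so a half turn about z gives the same grasp; the last joint's range is limited). The gripper opens to 85 mm and grips with 20 to 120 N. Pads are 22 mm wide; open, the fingers measure 114 mm over their backs; the gripper's body (76 mm by 85 mm) begins 54 mm behind the grasp point. The pads swing forward as they close: fully open they stand 13 mm farther back than shut.
Start: joints at [-1.501, 0.158, 1.597, -0, 1.386, -0.21], TCP at [0.159, -0.553, 0.239] pointing down, gripper open.
Joint ranges: [-2.91, 2.91], [-0.94, 2.29], [0.18, 2.7], [-1.29, 4.43], [0.17, 2.64], [-3, 3]. Speed limits (rad/s): [2.57, 2.57, 3.14, 3.14, 3.14, 3.14].

### API

Orientations are given as a unit quaternion [w, x, y, z].
In Python, from plant import robot gives the robot as it stands.
- The arm moves only by the tool apply_moves, never from a script. Its argument "targets" is a list that holds one entry, the list of rows, each a list of 5 numbers: the closure, from -1 (fully open) to 1 (shut), then the shift along the tool's x, y, z normalised to -1 to 1, where 1 is 250 mm, then the turn about the tool's z normalised to -1 to 1, where 1 is 360 degrees. A call has 1 to 8 rows; each row shifts and turns the commanded pose from where the row before left it, along the tool's axes as they then stand; what a row does not reach is not made up. A row lasts 1/12 s, in which the tool goes at most 41.7 mm and 7.16 degrees, less where a joint would pass 70% of its speed; a pose out of reach is approached as far as the arm can. A call with a number of a shift or a turn outside -1 to 1 is refused whole. A call with a gripper value outside its range is refused whole. The fingers move at their own pace and stop on an object; "force" is the grip in N (left out, the last holds). Time passes only in rows, so rows that do not move let the fingers close. It gives the time, the measured TCP pose, the force and the opening at its end, in the units of the state.
- robot.state(): the state, without advancing time (a new reading comes with each control period).
- robot.get_image(name): name is "scene" or "top" or "wrist"; returns a dict with "img" (480x640x3 uint8, red, green, blue), "K" (3x3 intrinsics, pixels), "view" (4x4, takes a point from world to camera coordinates); the wrist camera has in their place "hand_eye" (4x4, takes a point from camera to tool coordinates, whose origin is the TCP and whose axes are the tool frame's). Camera axes: x right, y up, looking along -z (the intrinsics and any distortion apply to the point x, -y, -z); pixel columns grow to the right and rows downward; lengths in m; the calibration is good to about 2 mm. A picture is of the moment at which its call begins: read the wrist's pose just before it. There is no depth.
- robot.sign_off(): hands the job in, once; it reports no verdict.
Trained networks look in the newest picture that a camera, given by its name, has taken for a name from the list of things; names that differ only in an ending like _2 or _b are one class to them, and where a whole thing is asked for, a point or a joint stands for the part that bears it (a point fixed in the world has none). Each returns a list of dicts, best first, with "conf" (0 to 1); they miss things now and then, are a little off and sometimes report something else, mostly with a low value. They report only what shows in the picture. A call takes as long as a camera call. They do not tell look-alikes from the thing itself.
- robot.trace(name, camera): "mask" (480x640 bool, what is visible of it).
- robot.place_of(name, camera): "xyz" ([x, y, z] in m, in world coordinates, good to about 4 mm: a listed point, or the origin of a listed thing).
The state is a dict: "t": time; "qpos": joint angles; "qvel": joint speeds; "effort": joint torques, N m; "tool_pos": TCP position; "tool_rot": TCP orientation; "wrist_force": force on the tool from outside, world axes, zero at the start; "moment": the same for the moment, N m; "opening": finger opening in m.
Only numpy, scipy, OpenCV 4.12 (cv2) and the standard library are available. Lean on these libraries where they do the work, as an engineer would, in place of code of your own. Each camera call takes 0.05 s, during which the arm holds its last target. There are 200 camera calls.

## Working session

There is one attempt and no reset: what is moved stays moved. The work goes in short steps, Python scripts to look and compute and a tool call to move; the robot and the scene stay as the last step left them, time stands still between calls to the robot, and variables do not carry over. Pictures are saved under pics/ and viewed, about 12 in all and at most 16, crops included, and the job is handed in when it is done.

Besides the shell and the picture viewer there is one more tool, called after "Call:" by a JSON object that holds its "api" and its "payload". apply_moves: Moves the arm, as the interface text tells. Scaled input: -1 to 1 covers 250 mm each way for a shift and 360 degrees each way for a turn. Its arguments: {"type":"object","properties":{"targets":{"type":"array"},"force":{"type":"number"}},"required":["targets"]}

```bash
ls; mkdir -p pics
python3 - <<'E'
from plant import robot
import cv2,numpy as np
s=robot.state();print(s['t'],s['tool_pos'],s['tool_rot'],s['opening'])
for c in ['top','scene']:
    r=robot.get_image(c);cv2.imwrite(f'pics/{c}0.png',r['img'][:,:,::-1]);print(c,r['K'],r['view'])
    for n in 'red_marker black_marker white_cap blue_cap tape_roll marker_case white_tray blue_tray tape_stand glue_stick'.split():
        print(n,[(np.round(d['xyz'],3).tolist(),round(d['conf'],2)) for d in robot.place_of(n,c)][:4])
print(robot.state()['t'])
E
```

```text
pics
0.0 [ 0.15872753 -0.55203325  0.23830435] [-7.26803908e-04  7.98801938e-01 -6.01593339e-01 -6.24569084e-04] 0.08545619419875926
top [[538.363862     0.         322.98062397]
 [  0.         538.363862   237.73914412]
 [  0.           0.           1.        ]] [[ 0.0305835  -0.99932205  0.02049629 -0.00578804]
 [ 0.99810675  0.03162822  0.05275012 -0.48168149]
 [-0.05336262  0.0188442   0.99839738 -1.10662994]
 [ 0.          0.          0.          1.        ]]
red_marker [([0.348, -0.282, 0.014], 0.69)]
black_marker [([0.446, 0.068, 0.012], 0.8)]
white_cap [([0.422, 0.163, 0.002], 0.85)]
blue_cap [([0.372, 0.274, 0.002], 0.62)]
tape_roll [([0.441, -0.048, -0.003], 0.58)]
marker_case [([0.536, 0.391, 0.004], 0.9), ([0.332, 0.422, -0.001], 0.89)]
white_tray [([0.653, 0.148, -0.001], 0.74)]
blue_tray [([0.544, -0.382, 0.0], 0.59)]
tape_stand [([0.642, -0.156, -0.002], 0.57)]
glue_stick [([0.618, 0.004, 0.004], 0.51)]
scene [[605.19340452   0.         329.61164078]
 [  0.         605.19340452 229.15688585]
 [  0.           0.           1.        ]] [[ 0.87300664  0.48755555 -0.01220658 -0.46387642]
 [-0.30853727  0.57149769  0.76039144  0.10497487]
 [ 0.3777091  -0.66006059  0.64935034 -1.458855  ]
 [ 0.          0.          0.          1.        ]]
red_marker [([0.35, -0.286, 0.005], 0.85)]
black_marker [([0.442, 0.064, 0.009], 0.72)]
white_cap [([0.418, 0.161, -0.002], 0.6), ([0.621, 0.009, -0.005], 0.38)]
blue_cap [([0.368, 0.275, 0.003], 0.7)]
tape_roll [([0.446, -0.053, -0.003], 0.59)]
marker_case [([0.328, 0.42, 0.001], 0.87), ([0.538, 0.395, 0.002], 0.81)]
white_tray [([0.659, 0.152, 0.001], 0.83)]
blue_tray [([0.545, -0.39, 0.004], 0.61)]
tape_stand [([0.662, 0.15, 0.001], 0.7), ([0.646, -0.153, -0.003], 0.63)]
glue_stick [([0.62, 0.005, -0.003], 0.78), ([0.35, -0.286, 0.008], 0.24)]
1.1
```

View pics/top0.png

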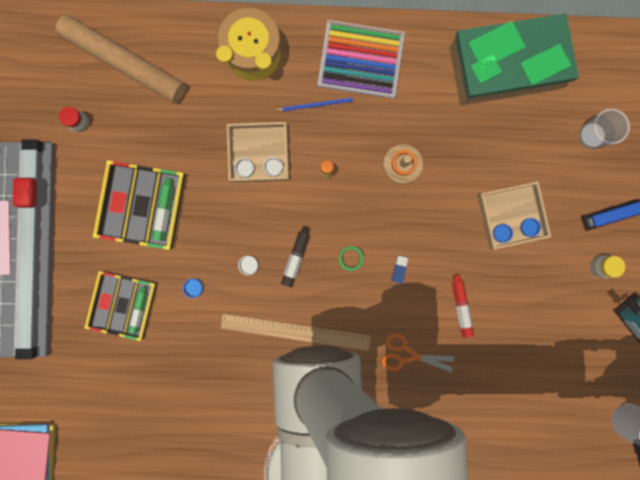

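View pics/scene0.png

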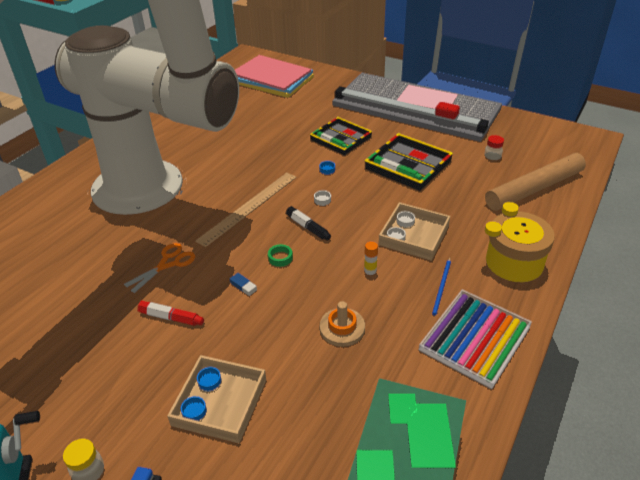

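The top view shows the red marker at (463,305), the black marker at (297,256), the white cap at (248,265), the blue cap at (193,287) and the tape at (350,258). The large case is at (140,204), the trays are at (258,151) and (516,215), the stand is at (403,163) and the glue stick is at (327,168). The scene view agrees. Next I'll measure positions and yaws from the masks.

```bash
cat > h.py <<'E'
from plant import robot
import cv2,numpy as np
from scipy.spatial.transform import Rotation as R
def cam(c):
    s=robot.state(); r=robot.get_image(c)
    if c=='wrist':
        q=s['tool_rot'];T=np.eye(4);T[:3,:3]=R.from_quat([q[1],q[2],q[3],q[0]]).as_matrix();T[:3,3]=s['tool_pos']
        r['C']=T@np.array(r['hand_eye'])
    else: r['C']=np.linalg.inv(r['view'])
    return r
def unproj(r,px,z):
    px=np.atleast_2d(px).astype(float);K=np.array(r['K'])
    d=np.c_[(px[:,0]-K[0,2])/K[0,0],-(px[:,1]-K[1,2])/K[1,1],-np.ones(len(px))]@r['C'][:3,:3].T
    o=r['C'][:3,3];return (o+d*((z-o[2])/d[:,2])[:,None])[:,:2]
def rect(r,m,z):
    c=max(cv2.findContours(m.astype(np.uint8),0,2)[0],key=cv2.contourArea)[:,0]
    (x,y),(w,h),a=cv2.minAreaRect((unproj(r,c,z)*1000).astype(np.float32))
    return np.round([x,y,w,h,a],1)   # mm; a: deg, direction of w side
def yaw():
    s=robot.state();q=s['tool_rot'];M=R.from_quat([q[1],q[2],q[3],q[0]]).as_matrix()
    return np.round(s['tool_pos'],4),np.degrees(np.arctan2(M[1,0],M[0,0])),M
H=dict(red_marker=.011,black_marker=.011,white_cap=.015,blue_cap=.015,tape_roll=.018,marker_case=.024,white_tray=.028,blue_tray=.028,tape_stand=.012)
E
python3 - <<'E'
from h import *
r=cam('top')
for n,z in H.items():
    for d in robot.trace(n,'top')[:2]: print(n,round(d['conf'],2),rect(r,d['mask'],z))
print(yaw()); r=robot.get_image('wrist'); print(r['hand_eye'],r['K'])
E
```

```text
red_marker 0.6 [ 350.6 -282.7  131.4   28.    11.1]
black_marker 0.81 [443.1  64.8  25.1 128.6  73. ]
white_cap 0.81 [420.6 165.1  38.8  42.3  65.5]
blue_cap 0.72 [370.1 275.7  36.4  40.2  47.1]
tape_roll 0.77 [440.2 -47.9  51.7  49.7   1.7]
tape_roll 0.64 [537.9 391.8 163.2 163.9  82.5]
marker_case 0.92 [331.  417.2 120.3 119.4  79.3]
marker_case 0.78 [537.2 389.7 163.  161.1  82.3]
white_tray 0.8 [654.2 151.6 122.6 123.2   4.1]
blue_tray 0.93 [ 539.7 -382.9  119.5  132.5   14. ]
tape_stand 0.89 [ 643.2 -152.1   81.8   82.8   46.7]
(array([ 0.1588, -0.5526,  0.2393]), np.float64(-73.96870234546756), array([[ 2.76162401e-01, -9.61110986e-01,  2.08955725e-05],
       [-9.61110985e-01, -2.76162399e-01,  6.80186610e-05],
       [-5.96029109e-05, -3.88671610e-05, -9.99999997e-01]]))
[[ 9.99999297e-01 -4.55239128e-04 -1.09517200e-03 -1.91776305e-04]
 [-7.82116265e-04 -9.47288216e-01 -3.20381686e-01 -8.18201489e-02]
 [-8.91593254e-04  3.20382317e-01 -9.47287905e-01 -1.35211849e-01]
 [ 0.00000000e+00  0.00000000e+00  0.00000000e+00  1.00000000e+00]] [[389.55988817   0.         324.38982246]
 [  0.         389.55988817 237.1714954 ]
 [  0.           0.           1.        ]]
```

```bash
cat >> h.py <<'E'
def plan(x,y,z,w=None,g=-1):
    p,a,_=yaw(); w=a if w is None else w
    d=np.array([x,y,z])-p; t=-(w-a)
    n=int(np.ceil(max(np.linalg.norm(d)/.040,abs(t)/6.9,1)))
    rows=[]
    for i in range(n):
        b=np.radians(a-t*i/n); u=d/n
        v=[u[0]*np.cos(b)+u[1]*np.sin(b),u[0]*np.sin(b)-u[1]*np.cos(b),-u[2]]
        rows.append([g]+[round(k/.25,3) for k in v]+[round(t/n/360,4)])
    for i in range(0,n,8): print(rows[i:i+8])
E
python3 -c "
from h import *
plan(.443,.065,.15,-107)"
```

```text
[[-1, np.float64(-0.114), np.float64(-0.099), np.float64(0.02), np.float64(0.0051)], [-1, np.float64(-0.118), np.float64(-0.095), np.float64(0.02), np.float64(0.0051)], [-1, np.float64(-0.121), np.float64(-0.091), np.float64(0.02), np.float64(0.0051)], [-1, np.float64(-0.123), np.float64(-0.087), np.float64(0.02), np.float64(0.0051)], [-1, np.float64(-0.126), np.float64(-0.083), np.float64(0.02), np.float64(0.0051)], [-1, np.float64(-0.129), np.float64(-0.079), np.float64(0.02), np.float64(0.0051)], [-1, np.float64(-0.131), np.float64(-0.075), np.float64(0.02), np.float64(0.0051)], [-1, np.float64(-0.134), np.float64(-0.071), np.float64(0.02), np.float64(0.0051)]]
[[-1, np.float64(-0.136), np.float64(-0.066), np.float64(0.02), np.float64(0.0051)], [-1, np.float64(-0.138), np.float64(-0.062), np.float64(0.02), np.float64(0.0051)], [-1, np.float64(-0.14), np.float64(-0.058), np.float64(0.02), np.float64(0.0051)], [-1, np.float64(-0.141), np.float64(-0.053), np.float64(0.02), np.float64(0.0051)], [-1, np.float64(-0.143), np.float64(-0.048), np.float64(0.02), np.float64(0.0051)], [-1, np.float64(-0.145), np.float64(-0.044), np.float64(0.02), np.float64(0.0051)], [-1, np.float64(-0.146), np.float64(-0.039), np.float64(0.02), np.float64(0.0051)], [-1, np.float64(-0.147), np.float64(-0.035), np.float64(0.02), np.float64(0.0051)]]
[[-1, np.float64(-0.148), np.float64(-0.03), np.float64(0.02), np.float64(0.0051)], [-1, np.float64(-0.149), np.float64(-0.025), np.float64(0.02), np.float64(0.0051)]]
```

```bash
cat >> h.py <<'E'
def plan(x,y,z,w=None,g=-1,p=None,a=None):
    """n identical rows (screw motion) from the present or given pose to the wanted one"""
    if p is None: p,a,_=yaw()
    w=a if w is None else w
    d=np.array([x,y,z])-p; t=-(w-a); n=int(np.ceil(max(np.linalg.norm(d)/.039,abs(t)/6.9,1)))
    b=np.radians(a-t*np.arange(n)/n); c,s=np.cos(b).sum(),np.sin(b).sum()
    v=np.linalg.solve([[c,s],[s,-c]],d[:2])
    print(n,'x',[g]+[round(float(k),4) for k in (v[0]/.25,v[1]/.25,-d[2]/n/.25,t/n/360)])
    return np.array([x,y,z]),w
E
python3 -c "
from h import *
plan(.443,.065,.15,-107)"
```

```text
18 x [-1, -0.1387, -0.0651, 0.0198, 0.0051]
```

Call:
{"api": "apply_moves", "payload": {"targets": [[[-1, -0.1387, -0.0651, 0.02, 0.0051], [-1, -0.1387, -0.0651, 0.02, 0.0051], [-1, -0.1387, -0.0651, 0.02, 0.0051], [-1, -0.1387, -0.0651, 0.02, 0.0051], [-1, -0.1387, -0.0651, 0.02, 0.0051], [-1, -0.1387, -0.0651, 0.02, 0.0051], [-1, -0.1387, -0.0651, 0.02, 0.0051], [-1, -0.1387, -0.0651, 0.02, 0.0051]]], "force": 25}}

```text
t: 2.32
tool_pos: [0.2407, -0.2566, 0.199]
tool_rot: [0.0, 0.714, -0.7, 0.0]
wrist_force: [-0.1, 0.0, 0.5]
opening: 0.0856
```

Call:
{"api": "apply_moves", "payload": {"targets": [[[-1, -0.1387, -0.0651, 0.02, 0.0051], [-1, -0.1387, -0.0651, 0.02, 0.0051], [-1, -0.1387, -0.0651, 0.02, 0.0051], [-1, -0.1387, -0.0651, 0.02, 0.0051], [-1, -0.1387, -0.0651, 0.02, 0.0051], [-1, -0.1387, -0.0651, 0.02, 0.0051], [-1, -0.1387, -0.0651, 0.02, 0.0051], [-1, -0.1387, -0.0651, 0.02, 0.0051]]]}}

```text
t: 2.98
tool_pos: [0.3953, 0.008, 0.1594]
tool_rot: [0.0, -0.62, 0.785, -0.001]
wrist_force: [1.0, -1.4, 0.6]
opening: 0.085
```

Call:
{"api": "apply_moves", "payload": {"targets": [[[-1, -0.1387, -0.0651, 0.02, 0.0051], [-1, -0.1387, -0.0651, 0.02, 0.0051], [-1, 0, 0, 0, 0], [-1, 0, 0, 0, 0]]]}}

```text
t: 3.32
tool_pos: [0.4431, 0.0664, 0.1485]
tool_rot: [-0.001, -0.596, 0.803, 0.001]
wrist_force: [0.1, -1.0, 0.5]
opening: 0.0857
```

```bash
cat >> h.py <<'E'
def look(names,save=None,show=()):
    r=cam('wrist')
    if save: cv2.imwrite(f'pics/{save}.png',r['img'][:,:,::-1])
    for n in names:
        for d in robot.trace(n,'wrist')[:2]:print(n,round(d['conf'],2),rect(r,d['mask'],H[n]))
        for d in robot.place_of(n,'wrist')[:2]:print('   place',np.round(d['xyz'],3),round(d['conf'],2))
    s=robot.state();print(round(s['t'],1),yaw()[:2],s['opening'],np.round(s['wrist_force'],1))
E
python3 -c "
from h import *
look(['black_marker'],'w1')"
```

```text
black_marker 0.86 [438.8  63.9  25.8 136.   72.6]
   place [0.443 0.067 0.013] 0.68
3.5 (array([0.4428, 0.0643, 0.1496]), np.float64(-107.066582028532)) 0.08541157619365505 [-0.1 -0.6  0.6]
```

View pics/w1.png

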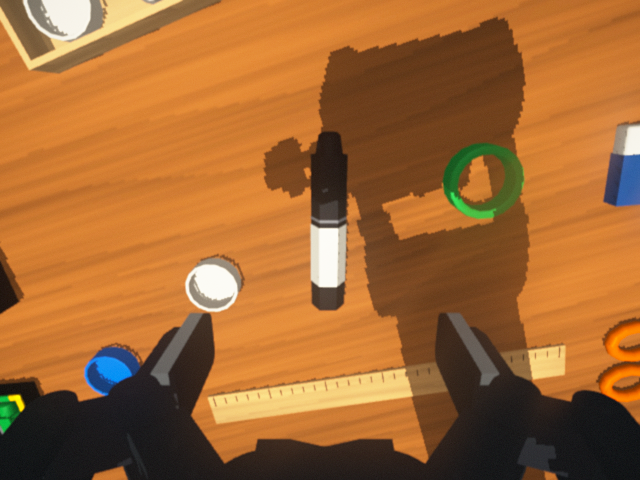

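The wrist view shows the black marker at (329,220), centred between the jaws and aligned with them. I'll grasp it now.

Call:
{"api": "apply_moves", "payload": {"targets": [[[-1, 0, 0, 0.14, 0], [-1, 0, 0, 0.14, 0], [-0.4, 0, 0, 0.14, 0], [-0.3, 0, 0, 0.136, 0], [-0.3, 0, 0, 0, 0], [1, 0, 0, 0, 0], [1, 0, 0, 0, 0], [1, 0, 0, 0, 0]]]}}

```text
t: 4.13
tool_pos: [0.4452, 0.0644, 0.0131]
tool_rot: [0.002, -0.594, 0.804, -0.002]
wrist_force: [-0.9, -0.4, 0.6]
opening: 0.024
```

Call:
{"api": "apply_moves", "payload": {"targets": [[[1, 0, 0, 0, 0], [1, 0, 0, 0, 0], [1, 0, 0, 0, 0], [1, 0, 0, -0.1, 0], [1, 0, 0, -0.14, 0], [1, 0, 0, -0.14, 0], [1, 0, 0, -0.1, 0], [1, 0, 0, 0, 0]]]}}

```text
t: 4.8
tool_pos: [0.4479, 0.0646, 0.1378]
tool_rot: [0.005, -0.595, 0.804, -0.005]
wrist_force: [0.5, 0.4, -0.2]
opening: 0.0236
```

```bash
python3 -c "
from h import *
s=robot.state();print(yaw()[:2],s['opening'],s['wrist_force'])
plan(.537,.391,.13,-98,1)"
```

```text
(array([0.4479, 0.0646, 0.1378]), np.float64(-106.99427564919215)) 0.023553330514320344 [ 0.53977856  0.37525156 -0.23903616]
9 x [1, -0.1504, -0.006, 0.0035, -0.0028]
```

Call:
{"api": "apply_moves", "payload": {"targets": [[[1, -0.15, -0.006, 0.0035, -0.0028], [1, -0.15, -0.006, 0.0035, -0.0028], [1, -0.15, -0.006, 0.0035, -0.0028], [1, -0.15, -0.006, 0.0035, -0.0028], [1, -0.15, -0.006, 0.0035, -0.0028], [1, -0.15, -0.006, 0.0035, -0.0028], [1, -0.15, -0.006, 0.0035, -0.0028], [1, -0.15, -0.006, 0.0035, -0.0028]]]}}

```text
t: 5.47
tool_pos: [0.525, 0.3557, 0.124]
tool_rot: [0.001, -0.65, 0.76, -0.0]
wrist_force: [-0.2, -0.7, -0.2]
opening: 0.0239
```

Call:
{"api": "apply_moves", "payload": {"targets": [[[1, -0.15, -0.006, 0.0035, -0.0028], [1, 0, 0, 0, 0], [1, 0, 0, 0, 0]]]}}

```text
t: 5.72
tool_pos: [0.5317, 0.3922, 0.1225]
tool_rot: [0.0, -0.657, 0.753, -0.0]
wrist_force: [-0.0, -0.9, 0.2]
opening: 0.0236
```

```bash
python3 -c "
from h import *
look(['marker_case','black_marker'],'w2')"
```

```text
marker_case 0.87 [394.5 437.8  11.4  36.8  80.9]
marker_case 0.65 [536.  389.9 159.  161.7  82.5]
black_marker 0.59 [465.9 400.6  47.  228.   82.4]
   place [0.53  0.394 0.122] 0.77
6.0 (array([0.5321, 0.3894, 0.1229]), np.float64(-98.02794232318286)) 0.02386207484556464 [ 0.7  0.4 -0.9]
```

View pics/w2.png

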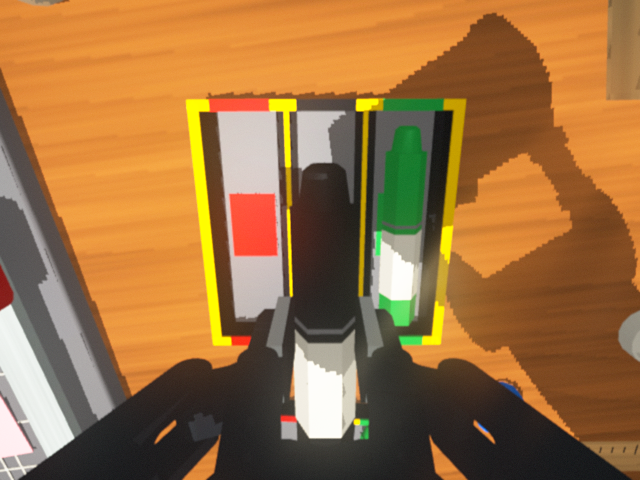

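The black marker is held well and in line with the middle bed at (322,210). I'll shift 5 mm and lower it.

Call:
{"api": "apply_moves", "payload": {"targets": [[[1, -0.005, -0.02, 0.1, 0], [1, 0, 0, 0.12, 0], [1, 0, 0, 0.12, 0], [1, 0, 0, 0.06, 0], [1, 0, 0, 0.016, 0], [1, 0, 0, 0, 0], [1, 0, 0, 0, 0]]]}}

```text
t: 6.55
tool_pos: [0.5378, 0.3909, 0.0193]
tool_rot: [0.001, -0.656, 0.755, -0.0]
wrist_force: [-0.3, 0.8, -0.0]
opening: 0.0237
```

Call:
{"api": "apply_moves", "payload": {"targets": [[[0.28, 0, 0, 0, 0], [0.28, 0, 0, 0, 0], [0.28, 0, 0, 0, 0], [0.28, 0, 0, 0, 0]]]}}

```text
t: 6.88
tool_pos: [0.5375, 0.3913, 0.019]
tool_rot: [0.0, -0.656, 0.754, -0.0]
wrist_force: [0.1, -0.4, -0.1]
opening: 0.0305
```

Call:
{"api": "apply_moves", "payload": {"targets": [[[0.28, 0, 0, -0.08, 0], [0.28, 0, 0, -0.14, 0], [0.28, 0, 0, -0.14, 0], [-1, 0, 0, -0.14, 0], [-1, 0, 0, -0.06, 0]]]}}

```text
t: 7.3
tool_pos: [0.5395, 0.3924, 0.1649]
tool_rot: [0.004, -0.656, 0.754, -0.001]
wrist_force: [0.4, 0.8, 0.4]
opening: 0.0541
```

```bash
python3 -c "
from h import *
look(['black_marker'])
plan(.351,-.283,.15,-79)"
```

```text
black_marker 0.67 [530.8 391.6  27.8 138.6  82.8]
   place [0.536 0.394 0.019] 0.61
7.5 (array([0.5382, 0.3917, 0.1606]), np.float64(-97.93980878528858)) 0.07509690888586902 [-0.1 -0.3 -0.4]
18 x [-1, 0.1499, 0.0444, 0.0024, -0.0029]
```

Call:
{"api": "apply_moves", "payload": {"targets": [[[-1, 0.15, 0.0444, 0.0024, -0.0029], [-1, 0.15, 0.0444, 0.0024, -0.0029], [-1, 0.15, 0.0444, 0.0024, -0.0029], [-1, 0.15, 0.0444, 0.0024, -0.0029], [-1, 0.15, 0.0444, 0.0024, -0.0029], [-1, 0.15, 0.0444, 0.0024, -0.0029], [-1, 0.15, 0.0444, 0.0024, -0.0029], [-1, 0.15, 0.0444, 0.0024, -0.0029]]]}}

```text
t: 8.12
tool_pos: [0.4237, 0.0976, 0.1515]
tool_rot: [0.001, 0.71, -0.704, -0.001]
wrist_force: [-0.3, -0.9, 0.3]
opening: 0.0859
```

Call:
{"api": "apply_moves", "payload": {"targets": [[[-1, 0.15, 0.0444, 0.0024, -0.0029], [-1, 0.15, 0.0444, 0.0024, -0.0029], [-1, 0.15, 0.0444, 0.0024, -0.0029], [-1, 0.15, 0.0444, 0.0024, -0.0029], [-1, 0.15, 0.0444, 0.0024, -0.0029], [-1, 0.15, 0.0444, 0.0024, -0.0029], [-1, 0.15, 0.0444, 0.0024, -0.0029], [-1, 0.15, 0.0444, 0.0024, -0.0029]]]}}

```text
t: 8.78
tool_pos: [0.3571, -0.2072, 0.147]
tool_rot: [-0.0, 0.759, -0.651, -0.002]
wrist_force: [0.1, 1.0, 1.0]
opening: 0.0854
```

Call:
{"api": "apply_moves", "payload": {"targets": [[[-1, 0.15, 0.0444, 0.0024, -0.0029], [-1, 0.15, 0.0444, 0.0024, -0.0029], [-1, 0, 0, 0, 0], [-1, 0, 0, 0, 0]]]}}

```text
t: 9.12
tool_pos: [0.3479, -0.2845, 0.1458]
tool_rot: [-0.001, 0.77, -0.638, -0.002]
wrist_force: [0.6, -0.7, -0.0]
opening: 0.0854
```

```bash
python3 -c "
from h import *
look(['red_marker'])
plan(.352,-.283,.012,-79)"
```

```text
red_marker 0.61 [ 346.9 -285.1  136.    26.8   12.6]
   place [ 0.35  -0.286  0.01 ] 0.83
9.3 (array([ 0.3488, -0.2823,  0.1464]), np.float64(-79.10272189682495)) 0.08566137319287459 [-0.   0.3 -0.4]
4 x [-1, 0.0013, -0.003, 0.1344, -0.0001]
```

Call:
{"api": "apply_moves", "payload": {"targets": [[[-1, 0.003, -0.003, 0.14, 0], [-1, 0, -0.003, 0.14, 0], [-0.4, 0, -0.003, 0.14, 0], [-0.3, 0, 0, 0.124, 0], [-0.3, 0, 0, 0, 0], [1, 0, 0, 0, 0], [1, 0, 0, 0, 0], [1, 0, 0, 0, 0]]]}}

```text
t: 9.93
tool_pos: [0.353, -0.2857, 0.0141]
tool_rot: [0.001, 0.771, -0.637, 0.002]
wrist_force: [-0.5, -0.8, -0.1]
opening: 0.0239
```

Call:
{"api": "apply_moves", "payload": {"targets": [[[1, 0, 0, 0, 0], [1, 0, 0, 0, 0], [1, 0, 0, 0, 0], [1, 0, 0, -0.1, 0], [1, 0, 0, -0.14, 0], [1, 0, 0, -0.14, 0], [1, 0, 0, -0.1, 0], [1, 0, 0, 0, 0]]]}}

```text
t: 10.6
tool_pos: [0.3543, -0.2881, 0.1387]
tool_rot: [0.002, 0.771, -0.637, 0.007]
wrist_force: [-0.0, -1.2, 0.4]
opening: 0.024
```

```bash
python3 -c "
from h import *
s=robot.state();print(yaw()[:2],s['opening'],s['wrist_force'])
a=np.radians(-7.7);x=.5365-.044*np.sin(a);y=.390+.044*np.cos(a);print(x,y)
plan(x,y,.13,-98,1)"
```

```text
(array([ 0.3543, -0.2881,  0.1387]), np.float64(-79.1448406507117)) 0.024009748541338423 [-0.03961556 -1.22904496  0.38286841]
0.5423953921584048 0.4336032607874528
20 x [1, -0.1437, -0.0426, 0.0017, 0.0026]
```

Call:
{"api": "apply_moves", "payload": {"targets": [[[1, -0.1437, -0.0426, 0.0017, 0.0026], [1, -0.1437, -0.0426, 0.0017, 0.0026], [1, -0.1437, -0.0426, 0.0017, 0.0026], [1, -0.1437, -0.0426, 0.0017, 0.0026], [1, -0.1437, -0.0426, 0.0017, 0.0026], [1, -0.1437, -0.0426, 0.0017, 0.0026], [1, -0.1437, -0.0426, 0.0017, 0.0026], [1, -0.1437, -0.0426, 0.0017, 0.0026]]]}}

```text
t: 11.27
tool_pos: [0.3981, 0.0133, 0.1287]
tool_rot: [-0.0, 0.727, -0.687, 0.001]
wrist_force: [0.5, -0.4, 0.6]
opening: 0.0237
```

Call:
{"api": "apply_moves", "payload": {"targets": [[[1, -0.1437, -0.0426, 0.0017, 0.0026], [1, -0.1437, -0.0426, 0.0017, 0.0026], [1, -0.1437, -0.0426, 0.0017, 0.0026], [1, -0.1437, -0.0426, 0.0017, 0.0026], [1, -0.1437, -0.0426, 0.0017, 0.0026], [1, -0.1437, -0.0426, 0.0017, 0.0026], [1, -0.1437, -0.0426, 0.0017, 0.0026], [1, -0.1437, -0.0426, 0.0017, 0.0026]]]}}

```text
t: 11.93
tool_pos: [0.4828, 0.301, 0.1249]
tool_rot: [0.0, -0.681, 0.732, -0.0]
wrist_force: [0.8, -0.1, -0.3]
opening: 0.0237
```

Call:
{"api": "apply_moves", "payload": {"targets": [[[1, -0.1437, -0.0426, 0.0017, 0.0026], [1, -0.1437, -0.0426, 0.0017, 0.0026], [1, -0.1437, -0.0426, 0.0017, 0.0026], [1, -0.1437, -0.0426, 0.0017, 0.0026], [1, 0, 0, 0, 0], [1, 0, 0, 0, 0]]]}}

```text
t: 12.43
tool_pos: [0.5388, 0.4391, 0.122]
tool_rot: [-0.0, -0.658, 0.753, 0.0]
wrist_force: [-0.1, -0.3, -0.3]
opening: 0.0239
```

```bash
python3 -c "
from h import *
look(['marker_case','red_marker'],'w3')
plan(.5424,.4336,.02,-98,1)"
```

```text
marker_case 0.77 [393.  430.6  12.9  35.9  82.2]
marker_case 0.73 [535.5 389.7 159.9 163.5  82.6]
red_marker 0.55 [473.1 447.4  48.  227.7  82.3]
   place [0.537 0.438 0.121] 0.91
12.7 (array([0.539 , 0.4368, 0.1238]), np.float64(-97.93440677390436)) 0.023976589857144157 [ 0.8 -0.1 -0.5]
3 x [1, 0.0036, -0.0051, 0.1384, 0.0001]
```

View pics/w3.png

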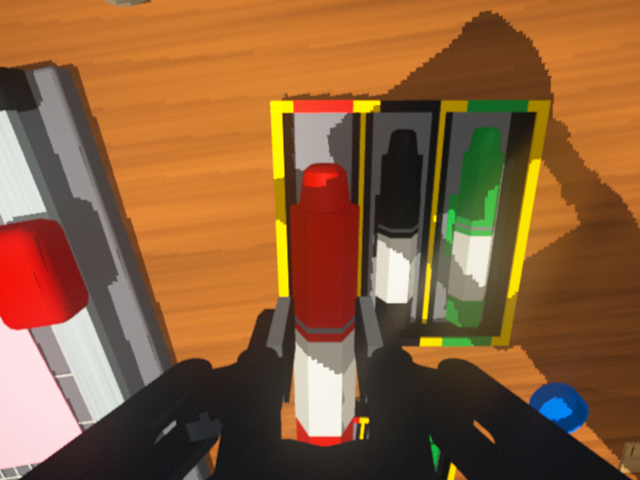

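The black marker lies properly in the middle bed at (400,215). The red marker is over the left bed at (324,250), and I'll lower it with a 3 mm correction.

Call:
{"api": "apply_moves", "payload": {"targets": [[[1, 0.011, -0.015, 0.1, 0], [1, 0, 0, 0.12, 0], [1, 0, 0, 0.12, 0], [1, 0, 0, 0.06, 0], [1, 0, 0, 0.016, 0], [1, 0, 0, 0, 0], [1, 0, 0, 0, 0]]]}}

```text
t: 13.27
tool_pos: [0.5429, 0.4345, 0.0202]
tool_rot: [0.001, -0.657, 0.754, -0.0]
wrist_force: [0.9, 1.0, -0.4]
opening: 0.024
```

Call:
{"api": "apply_moves", "payload": {"targets": [[[0.33, 0, 0, 0, 0], [0.33, 0, 0, 0, 0], [0.33, 0, 0, 0, 0], [0.33, 0, 0, 0, 0]]]}}

```text
t: 13.6
tool_pos: [0.5427, 0.4347, 0.0198]
tool_rot: [0.0, -0.657, 0.754, -0.0]
wrist_force: [-0.4, 0.2, -0.5]
opening: 0.0288
```

Call:
{"api": "apply_moves", "payload": {"targets": [[[0.33, 0, 0, -0.08, 0], [0.33, 0, 0, -0.14, 0], [0.33, 0, 0, -0.14, 0], [-1, 0, 0, -0.14, 0], [-1, 0, 0, -0.06, 0], [-1, 0, 0, 0, 0]]]}}

```text
t: 14.1
tool_pos: [0.5453, 0.4363, 0.166]
tool_rot: [0.005, -0.657, 0.754, -0.001]
wrist_force: [0.1, -0.6, 0.9]
opening: 0.064
```

```bash
python3 -c "
from h import *
look(['red_marker','black_marker','blue_cap'])
plan(.370,.276,.13,-98)
"
```

```text
red_marker 0.85 [536.  434.8  26.8 138.3  82.1]
   place [0.539 0.44  0.015] 0.58
black_marker 0.65 [530.5 391.2  27.9 138.9  82.5]
   place [0.536 0.393 0.019] 0.65
blue_cap 0.74 [388.6 278.7  41.6  21.9  89.8]
blue_cap 0.7 [532.9 388.9 164.5 168.2  82.2]
   place [ 0.373  0.272 -0.002] 0.59
14.4 (array([0.5414, 0.434 , 0.1569]), np.float64(-97.8748018238153)) 0.08528317963954514 [-0.1  0.3 -0.8]
7 x [-1, 0.1029, 0.0846, 0.0154, 0.0]
```

Call:
{"api": "apply_moves", "payload": {"targets": [[[-1, 0.103, 0.0846, 0.0154, 0], [-1, 0.103, 0.0846, 0.0154, 0], [-1, 0.103, 0.0846, 0.0154, 0], [-1, 0.103, 0.0846, 0.0154, 0], [-1, 0.103, 0.0846, 0.0154, 0], [-1, 0.103, 0.0846, 0.0154, 0], [-1, 0.103, 0.0846, 0.0154, 0], [-1, 0, 0, 0, 0]]]}}

```text
t: 15.12
tool_pos: [0.3632, 0.2723, 0.1274]
tool_rot: [-0.006, -0.657, 0.754, 0.002]
wrist_force: [-0.8, 0.6, -1.3]
opening: 0.0853
```

Call:
{"api": "apply_moves", "payload": {"targets": [[[-1, 0, 0, 0, 0]]]}}

```text
t: 15.2
tool_pos: [0.3688, 0.2751, 0.1306]
tool_rot: [-0.002, -0.657, 0.754, 0.001]
wrist_force: [-0.4, 0.7, -0.0]
opening: 0.0851
```

```bash
python3 -c "
from h import *
look(['blue_cap'],'w4')
plan(.370,.276,.010,-98)
"
```

```text
blue_cap 0.87 [370.2 274.8  39.9  40.2  36.7]
   place [ 0.371  0.278 -0.002] 0.95
15.3 (array([0.3724, 0.2769, 0.1329]), np.float64(-97.87181677842054)) 0.08553224022534422 [ 0.5 -0.7  0.6]
4 x [-1, 0.0012, 0.0023, 0.1229, 0.0001]
```

View pics/w4.png

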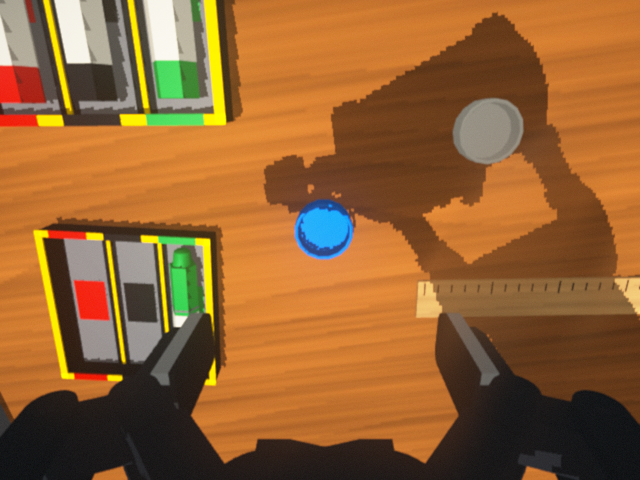

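The blue cap is centred at (324,230). I'll grasp it with the jaws partly closed to stay clear of the small look-alike case.

Call:
{"api": "apply_moves", "payload": {"targets": [[[-0.5, 0.004, 0.007, 0.12, 0], [-0.5, 0, 0, 0.14, 0], [-0.5, 0, 0, 0.14, 0], [-0.5, 0, 0, 0.09, 0], [-0.5, 0, 0, 0, 0], [1, 0, 0, 0, 0], [1, 0, 0, 0, 0], [1, 0, 0, 0, 0]]], "force": 20}}

```text
t: 16.02
tool_pos: [0.3715, 0.2766, 0.0119]
tool_rot: [0.002, -0.657, 0.754, -0.001]
wrist_force: [-0.0, -0.2, 0.6]
opening: 0.0385
```

Call:
{"api": "apply_moves", "payload": {"targets": [[[1, 0, 0, 0, 0], [1, 0, 0, 0, 0], [1, 0, 0, -0.06, 0], [1, 0, 0, -0.14, 0], [1, 0, 0, -0.14, 0], [1, 0, 0, -0.12, 0], [1, 0, 0, -0.06, 0], [1, 0, 0, 0, 0]]]}}

```text
t: 16.68
tool_pos: [0.3721, 0.2768, 0.1446]
tool_rot: [0.005, -0.657, 0.754, -0.002]
wrist_force: [0.5, 0.0, 0.2]
opening: 0.0389
```

```bash
python3 -c "
from h import *
look(['blue_cap'])
a=np.radians(12);x=.542+.022*np.cos(a);y=-.386+.022*np.sin(a);print(x,y)
plan(x,y,.16,-78,1)
"
```

```text
blue_cap 0.7 [294.  288.1  78.4  90.7  82.4]
   place [0.371 0.276 0.134] 0.85
16.8 (array([0.3684, 0.2752, 0.1388]), np.float64(-97.87704669073231)) 0.038715900971660104 [-0.4  0.6 -0.2]
0.5635192472161438 -0.3814259428020093
18 x [1, 0.1477, -0.0397, -0.0047, -0.0031]
```

Call:
{"api": "apply_moves", "payload": {"targets": [[[1, 0.1477, -0.0397, -0.0047, -0.0031], [1, 0.1477, -0.0397, -0.0047, -0.0031], [1, 0.1477, -0.0397, -0.0047, -0.0031], [1, 0.1477, -0.0397, -0.0047, -0.0031], [1, 0.1477, -0.0397, -0.0047, -0.0031], [1, 0.1477, -0.0397, -0.0047, -0.0031], [1, 0.1477, -0.0397, -0.0047, -0.0031], [1, 0.1477, -0.0397, -0.0047, -0.0031]]]}}

```text
t: 17.5
tool_pos: [0.4265, -0.0258, 0.1472]
tool_rot: [0.001, 0.714, -0.7, -0.002]
wrist_force: [-0.4, -0.6, -0.2]
opening: 0.0389
```

Call:
{"api": "apply_moves", "payload": {"targets": [[[1, 0.1477, -0.0397, -0.0047, -0.0031], [1, 0.1477, -0.0397, -0.0047, -0.0031], [1, 0.1477, -0.0397, -0.0047, -0.0031], [1, 0.1477, -0.0397, -0.0047, -0.0031], [1, 0.1477, -0.0397, -0.0047, -0.0031], [1, 0.1477, -0.0397, -0.0047, -0.0031], [1, 0.1477, -0.0397, -0.0047, -0.0031], [1, 0.1477, -0.0397, -0.0047, -0.0031]]]}}

```text
t: 18.17
tool_pos: [0.5316, -0.3125, 0.1555]
tool_rot: [-0.0, 0.766, -0.643, -0.002]
wrist_force: [0.4, 0.6, -0.6]
opening: 0.0386
```

Call:
{"api": "apply_moves", "payload": {"targets": [[[1, 0.1477, -0.0397, -0.0047, -0.0031], [1, 0.1477, -0.0397, -0.0047, -0.0031], [1, 0, 0, 0, 0], [1, 0, 0, 0, 0], [1, 0, 0, 0, 0]]]}}

```text
t: 18.58
tool_pos: [0.5645, -0.3793, 0.1582]
tool_rot: [-0.0, 0.778, -0.628, -0.002]
wrist_force: [0.2, 1.0, 0.0]
opening: 0.0384
```

```bash
python3 -c "
from h import *
look(['blue_tray','blue_cap'],'w5')
plan(.5635,-.3814,.04,-78,1)
"
```

```text
blue_tray 0.83 [ 548.5 -387.   110.9  123.9   13.3]
   place [ 0.538 -0.39  -0.002] 0.69
   place [ 0.566 -0.383  0.148] 0.6
blue_cap 0.76 [ 477.  -397.9   94.4   82.    12.4]
   place [ 0.567 -0.38   0.146] 0.75
18.8 (array([ 0.5653, -0.3794,  0.1611]), np.float64(-77.73160659774305)) 0.03871900395257611 [ 0.4 -0.5 -0.8]
4 x [1, 0.0016, 0.0022, 0.1211, 0.0002]
```

View pics/w5.png

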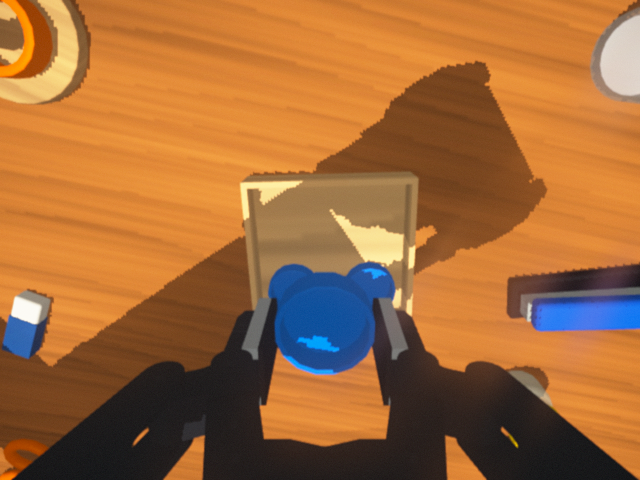

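The cap is held over the blue tray, whose far rim runs (243,180)–(417,178), with the existing caps at (292,285) and (370,283). I'll check the tray pose from those rim corners.

```bash
python3 -c "
from h import *
r=cam('wrist')
p=unproj(r,[(243,177),(417,174)],.028);print(p)
v=p[0]-p[1];u=np.array([v[1],-v[0]])/np.linalg.norm(v);print(np.linalg.norm(v),np.degrees(np.arctan2(u[1],u[0])),'centre',p.mean(0)-.059*u,'target',p.mean(0)-.037*u)
t=p.mean(0)-.037*u
plan(t[0],t[1],.021,-78,1)
"
```

```text
[[ 0.58755159 -0.31713181]
 [ 0.6151709  -0.43401768]]
0.12010466949723259 13.294732142170613 centre [ 0.54394244 -0.3891424 ] target [ 0.56535284 -0.38408328]
4 x [1, 0.0044, 0.001, 0.1403, 0.0002]
```

Call:
{"api": "apply_moves", "payload": {"targets": [[[1, 0.018, 0.004, 0.12, 0], [1, 0, 0, 0.14, 0], [1, 0, 0, 0.14, 0], [1, 0, 0, 0.1, 0], [1, 0, 0, 0.05, 0], [1, 0, 0, 0.024, 0], [1, 0, 0, 0, 0], [1, 0, 0, 0, 0]]]}}

```text
t: 19.55
tool_pos: [0.5665, -0.3859, 0.0192]
tool_rot: [0.0, 0.778, -0.628, 0.002]
wrist_force: [0.3, 0.3, 0.4]
opening: 0.0387
```

Call:
{"api": "apply_moves", "payload": {"targets": [[[-0.35, 0, 0, 0, 0], [-0.35, 0, 0, 0, 0], [-0.35, 0, 0, 0, 0], [-0.35, 0, 0, 0, 0]]]}}

```text
t: 19.88
tool_pos: [0.5658, -0.3854, 0.0181]
tool_rot: [0.0, 0.778, -0.628, 0.001]
wrist_force: [-0.2, 1.3, 0.1]
opening: 0.0575
```

Call:
{"api": "apply_moves", "payload": {"targets": [[[-0.35, 0, 0, -0.08, 0], [-0.35, 0, 0, -0.14, 0], [-0.35, 0, 0, -0.14, 0], [-1, 0, 0, -0.14, 0], [-1, 0, 0, -0.08, 0], [-1, 0, 0, 0, 0], [-1, 0, 0, 0, 0]]]}}

```text
t: 20.47
tool_pos: [0.5662, -0.3858, 0.1645]
tool_rot: [0.0, 0.778, -0.628, 0.002]
wrist_force: [-0.7, 0.5, -1.5]
opening: 0.0856
```

```bash
python3 -c "
from h import *
look(['blue_cap'],'w6')
plan(.4405,-.049,.13,-78)
"
```

```text
blue_cap 0.98 [ 565.2 -386.5   40.3   38.3   12.2]
blue_cap 0.46 [ 637.2 -177.9   52.    72.5   87.5]
   place [ 0.569 -0.388  0.001] 0.95
20.6 (array([ 0.5645, -0.3842,  0.16  ]), np.float64(-77.7871106507729)) 0.0851699411897075 [ 0.   0.4 -0.7]
10 x [-1, -0.1415, 0.0204, 0.012, 0.0001]
```

View pics/w6.png

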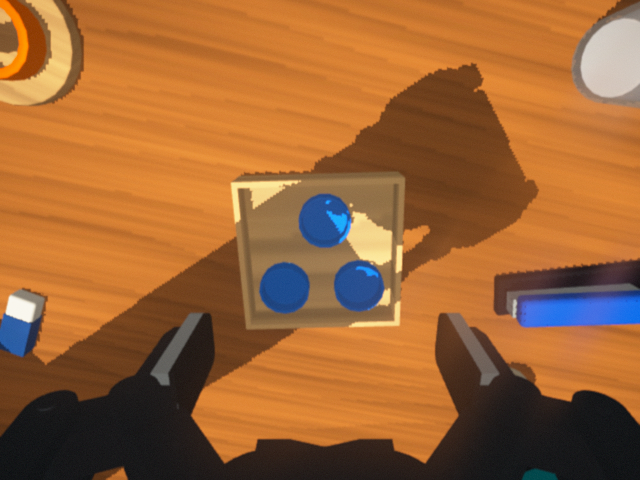

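The blue cap lies flat in the tray at (325,220), apart from the fixed caps. The tape roll is next.

Call:
{"api": "apply_moves", "payload": {"targets": [[[-1, -0.1415, 0.0204, 0.012, 0], [-1, -0.1415, 0.0204, 0.012, 0], [-1, -0.1415, 0.0204, 0.012, 0], [-1, -0.1415, 0.0204, 0.012, 0], [-1, -0.1415, 0.0204, 0.012, 0], [-1, -0.1415, 0.0204, 0.012, 0], [-1, -0.1415, 0.0204, 0.012, 0], [-1, -0.1415, 0.0204, 0.012, 0]]]}}

```text
t: 21.28
tool_pos: [0.4637, -0.115, 0.1364]
tool_rot: [0.0, 0.778, -0.628, -0.002]
wrist_force: [-0.3, -0.1, 0.2]
opening: 0.0855
```

Call:
{"api": "apply_moves", "payload": {"targets": [[[-1, -0.1415, 0.0204, 0.012, 0], [-1, -0.1415, 0.0204, 0.012, 0], [-1, 0, 0, 0, 0], [-1, 0, 0, 0, 0], [-1, 0, 0, 0, 0]]]}}

```text
t: 21.7
tool_pos: [0.4405, -0.0502, 0.1317]
tool_rot: [0.0, 0.778, -0.628, -0.0]
wrist_force: [0.3, -0.9, -0.5]
opening: 0.0854
```

```bash
python3 -c "
from h import *
look(['tape_roll'],'w7')
plan(.4405,-.049,.011,-78)
"
```

```text
tape_roll 0.6 [441.7 -49.5  51.7  51.7  57.4]
21.9 (array([ 0.4411, -0.0511,  0.1323]), np.float64(-77.86751140119769)) 0.0855245492345327 [0.1 0.6 0.5]
4 x [-1, -0.0022, 0.0001, 0.1213, 0.0001]
```

Call:
{"api": "apply_moves", "payload": {"targets": [[[-0.75, -0.006, 0, 0.12, 0], [-0.75, 0, 0, 0.14, 0], [-0.75, 0, 0, 0.14, 0], [-0.75, 0, 0, 0.084, 0], [-0.75, 0, 0, 0, 0], [1, 0, 0, 0, 0], [1, 0, 0, 0, 0], [1, 0, 0, 0, 0]]]}}

```text
t: 22.52
tool_pos: [0.4423, -0.0496, 0.0133]
tool_rot: [-0.001, 0.778, -0.628, 0.002]
wrist_force: [-0.5, 0.5, 0.5]
opening: 0.0511
```

Call:
{"api": "apply_moves", "payload": {"targets": [[[1, 0, 0, 0, 0], [1, 0, 0, 0, 0], [1, 0, 0, -0.06, 0], [1, 0, 0, -0.14, 0], [1, 0, 0, -0.14, 0], [1, 0, 0, -0.14, 0], [1, 0, 0, -0.08, 0], [1, 0, 0, 0, 0]]]}}

```text
t: 23.18
tool_pos: [0.444, -0.0499, 0.1573]
tool_rot: [-0.002, 0.778, -0.628, 0.005]
wrist_force: [1.0, -0.4, -0.1]
opening: 0.051
```

```bash
python3 -c "
from h import *
look(['tape_stand','tape_roll'])
plan(.6425,-.153,.16,-78,1)
"
```

```text
tape_stand 0.96 [ 608.8 -159.1   17.7   70.8   12.4]
tape_roll 0.68 [361.9 -69.7 119.3 106.4   9.3]
23.4 (array([ 0.4392, -0.0482,  0.1497]), np.float64(-77.78496617951302)) 0.05120136290128438 [ 0.  -0.4 -0.3]
6 x [1, 0.0968, -0.1178, -0.0069, 0.0001]
```

Call:
{"api": "apply_moves", "payload": {"targets": [[[1, 0.097, -0.118, -0.007, 0], [1, 0.097, -0.118, -0.007, 0], [1, 0.097, -0.118, -0.007, 0], [1, 0.097, -0.118, -0.007, 0], [1, 0.097, -0.118, -0.007, 0], [1, 0.097, -0.118, -0.007, 0], [1, 0, 0, 0, 0], [1, 0, 0, 0, 0]]]}}

```text
t: 24.1
tool_pos: [0.6439, -0.1538, 0.1583]
tool_rot: [0.001, 0.778, -0.628, -0.002]
wrist_force: [0.8, 0.2, -0.4]
opening: 0.0513
```

Call:
{"api": "apply_moves", "payload": {"targets": [[[1, 0, 0, 0, 0], [1, 0, 0, 0, 0]]]}}

```text
t: 24.27
tool_pos: [0.6428, -0.1525, 0.161]
tool_rot: [0.0, 0.778, -0.628, -0.001]
wrist_force: [-1.0, -0.6, -0.3]
opening: 0.0514
```

```bash
python3 -c "
from h import *
look(['tape_stand','tape_roll'],'w8')
for d in robot.place_of('tape_stand','top')[:2]: print(d['xyz'],d['conf'])
"
```

```text
tape_stand 0.77 [ 647.3 -154.2   76.8   82.9   10.1]
tape_stand 0.65 [ 552.5 -172.3  124.7  110.4   12.3]
   place [ 0.647 -0.155 -0.002] 0.92
tape_roll 0.96 [ 555.6 -172.9  108.3  123.    87.5]
tape_roll 0.34 [611.5  20.3  30.5  75.5  37.9]
24.5 (array([ 0.6438, -0.153 ,  0.1624]), np.float64(-77.76728572708345)) 0.051299110006690886 [ 0.2 -1.2 -1.2]
[0.6424, -0.1544, -0.0016] 0.73
```

View pics/w8.png

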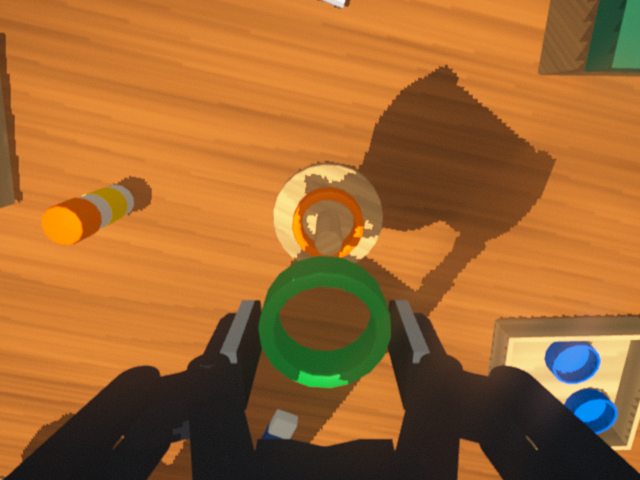

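```bash
python3 -c "
from h import *
r=cam('wrist')
m=robot.trace('tape_stand','wrist')[0]['mask'];c=max(cv2.findContours(m.astype(np.uint8),0,2)[0],key=cv2.contourArea)[:,0]
c=c[c[:,1]<232]; P=unproj(r,c,.012)
from scipy.optimize import least_squares
f=least_squares(lambda v:np.hypot(*(P-v).T)-.042,P.mean(0));print(f.x,np.abs(f.fun).max())
plan(f.x[0],f.x[1],.11,None,1)
print(yaw()[0])"
```

```text
[ 0.64316774 -0.15470116] 0.0015222505702095143
2 x [1, 0.0024, 0.0022, 0.1044, -0.0]
[ 0.644  -0.1533  0.1622]
```

Call:
{"api": "apply_moves", "payload": {"targets": [[[1, 0.005, 0.004, 0.06, 0], [1, 0, 0, 0.1, 0], [1, 0, 0, 0.1, 0], [1, 0, 0, 0.1, 0], [1, 0, 0, 0.07, 0], [1, 0, 0, 0.03, 0], [1, 0, 0, 0.008, 0], [1, 0, 0, 0, 0]]]}}

```text
t: 25.33
tool_pos: [0.6438, -0.155, 0.0453]
tool_rot: [-0.0, 0.778, -0.628, 0.0]
wrist_force: [0.8, 0.4, -0.6]
opening: 0.0514
```

Call:
{"api": "apply_moves", "payload": {"targets": [[[1, 0, 0, 0, 0], [-0.55, 0, 0, 0, 0], [-0.55, 0, 0, 0, 0], [-0.55, 0, 0, 0, 0], [-0.55, 0, 0, 0, 0]]]}}

```text
t: 25.75
tool_pos: [0.6438, -0.155, 0.0455]
tool_rot: [-0.0, 0.778, -0.628, 0.0]
wrist_force: [-0.1, 0.4, -0.3]
opening: 0.066
```

Call:
{"api": "apply_moves", "payload": {"targets": [[[-0.7, 0, 0, -0.08, 0], [-0.7, 0, 0, -0.12, 0], [-0.7, 0, 0, -0.14, 0], [-1, 0, 0, -0.14, 0], [-1, 0, 0, -0.08, 0], [-1, 0, 0, 0, 0], [-1, 0, 0, 0, 0]]]}}

```text
t: 26.33
tool_pos: [0.6444, -0.1552, 0.1868]
tool_rot: [-0.0, 0.778, -0.628, 0.002]
wrist_force: [-0.5, 0.3, -0.6]
opening: 0.0853
```

```bash
python3 -c "
from h import *
look(['tape_roll'],'w9')
plan(.4206,.1645,.13,-86)
"
```

```text
tape_roll 0.93 [ 636.3 -157.8   56.4   59.3   84.7]
26.5 (array([ 0.6423, -0.1544,  0.1826]), np.float64(-77.78669213014213)) 0.08527665277606006 [-0.5  0.2  0.8]
11 x [-1, -0.1267, 0.0627, 0.0191, 0.0021]
```

View pics/w9.png

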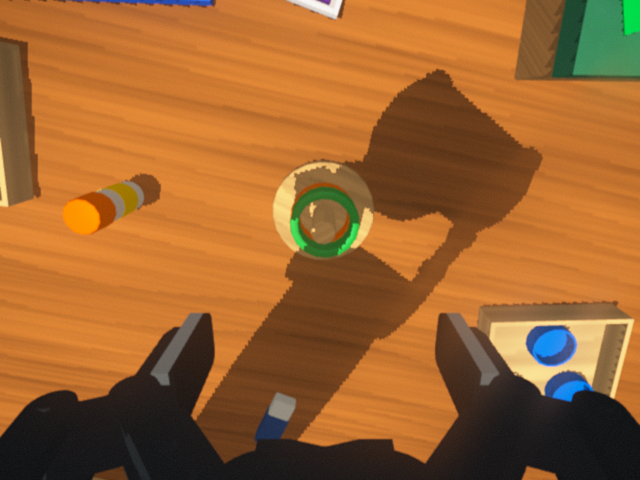

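The green roll sits over the dowel, on the orange roll, at (325,221). The white cap is next.

Call:
{"api": "apply_moves", "payload": {"targets": [[[-1, -0.1267, 0.0627, 0.019, 0.0021], [-1, -0.1267, 0.0627, 0.019, 0.0021], [-1, -0.1267, 0.0627, 0.019, 0.0021], [-1, -0.1267, 0.0627, 0.019, 0.0021], [-1, -0.1267, 0.0627, 0.019, 0.0021], [-1, -0.1267, 0.0627, 0.019, 0.0021], [-1, -0.1267, 0.0627, 0.019, 0.0021], [-1, -0.1267, 0.0627, 0.019, 0.0021]]]}}

```text
t: 27.15
tool_pos: [0.4753, 0.0753, 0.1448]
tool_rot: [0.001, 0.744, -0.668, -0.001]
wrist_force: [0.8, 0.4, 0.9]
opening: 0.0853
```

Call:
{"api": "apply_moves", "payload": {"targets": [[[-1, -0.1267, 0.0627, 0.019, 0.0021], [-1, -0.1267, 0.0627, 0.019, 0.0021], [-1, -0.1267, 0.0627, 0.019, 0.0021], [-1, 0, 0, 0, 0], [-1, 0, 0, 0, 0], [-1, 0, 0, 0, 0]]]}}

```text
t: 27.65
tool_pos: [0.4218, 0.1639, 0.1319]
tool_rot: [0.001, 0.731, -0.682, -0.0]
wrist_force: [0.7, 0.0, -0.3]
opening: 0.0854
```

```bash
python3 -c "
from h import *
look(['white_cap'])
plan(.4206,.1645,.010)
"
```

```text
white_cap 0.82 [421.4 162.8  41.6  38.9   2.7]
   place [0.42  0.157 0.   ] 0.93
27.8 (array([0.4227, 0.1633, 0.1326]), np.float64(-86.20104679209473)) 0.08483421064425115 [-0.2 -0.1  0.3]
4 x [-1, -0.0013, 0.002, 0.1226, -0.0]
```

Call:
{"api": "apply_moves", "payload": {"targets": [[[-0.5, 0, 0.004, 0.12, 0], [-0.5, 0, 0, 0.14, 0], [-0.5, 0, 0, 0.14, 0], [-0.5, 0, 0, 0.09, 0], [-0.5, 0, 0, 0, 0], [1, 0, 0, 0, 0], [1, 0, 0, 0, 0], [1, 0, 0, 0, 0]]]}}

```text
t: 28.47
tool_pos: [0.4232, 0.1641, 0.0122]
tool_rot: [-0.002, 0.731, -0.683, 0.001]
wrist_force: [0.9, 0.2, 0.1]
opening: 0.0389
```

Call:
{"api": "apply_moves", "payload": {"targets": [[[1, 0, 0, 0, 0], [1, 0, 0, 0, 0], [1, 0, 0, -0.06, 0], [1, 0, 0, -0.14, 0], [1, 0, 0, -0.14, 0], [1, 0, 0, -0.14, 0], [1, 0, 0, -0.1, 0], [1, 0, 0, 0, 0]]]}}

```text
t: 29.13
tool_pos: [0.4252, 0.1648, 0.1619]
tool_rot: [-0.005, 0.731, -0.682, 0.004]
wrist_force: [0.7, -0.9, -0.1]
opening: 0.039
```

```bash
python3 -c "
from h import *
look(['white_cap'])
a=np.radians(3.5);x=.655+.022*np.cos(a);y=.151+.022*np.sin(a);print(x,y)
plan(x,y,.16,-86.5,1)
"
```

```text
white_cap 0.61 [334.6 157.8  95.7  83.8   4. ]
   place [0.422 0.16  0.155] 0.67
29.3 (array([0.4207, 0.1642, 0.155 ]), np.float64(-86.09471181763722)) 0.03973601925104887 [ 0.6 -0.2 -0.8]
0.6769589655652811 0.15234306786976684
7 x [1, 0.0163, -0.1457, -0.0029, 0.0002]
```

Call:
{"api": "apply_moves", "payload": {"targets": [[[1, 0.016, -0.1457, -0.003, 0], [1, 0.016, -0.1457, -0.003, 0], [1, 0.016, -0.1457, -0.003, 0], [1, 0.016, -0.1457, -0.003, 0], [1, 0.016, -0.1457, -0.003, 0], [1, 0.016, -0.1457, -0.003, 0], [1, 0.016, -0.1457, -0.003, 0], [1, 0, 0, 0, 0]]]}}

```text
t: 29.95
tool_pos: [0.6807, 0.152, 0.1551]
tool_rot: [0.001, 0.73, -0.683, -0.001]
wrist_force: [0.5, 0.5, -0.5]
opening: 0.0394
```

Call:
{"api": "apply_moves", "payload": {"targets": [[[1, 0, 0, 0, 0], [1, 0, 0, 0, 0], [1, 0, 0, 0, 0]]]}}

```text
t: 30.2
tool_pos: [0.6757, 0.1539, 0.1595]
tool_rot: [0.001, 0.731, -0.682, -0.001]
wrist_force: [-0.2, 0.6, 0.5]
opening: 0.0394
```

```bash
python3 -c "
from h import *
look(['white_tray','white_cap'],'w10')
"
```

```text
white_tray 0.8 [663.  150.8 110.6 122.3   4.1]
   place [ 0.66   0.15  -0.001] 0.7
white_cap 0.97 [583.9 147.2  97.1  83.2   3.9]
   place [0.67  0.151 0.15 ] 0.55
30.4 (array([0.6768, 0.1538, 0.161 ]), np.float64(-86.08122559418909)) 0.03920152443324719 [-0.5  0.5  0.6]
```

View pics/w10.png

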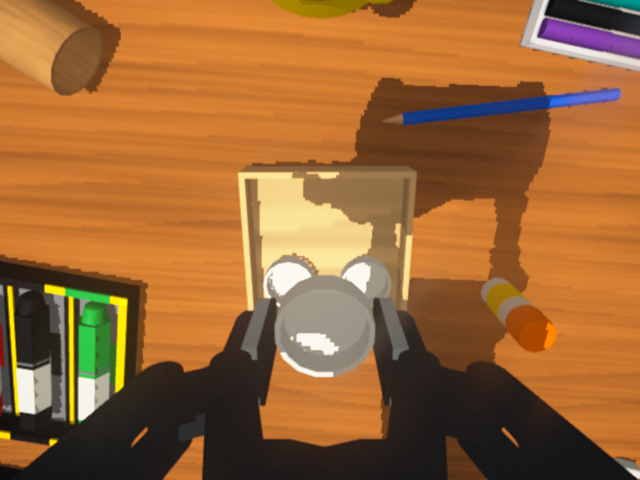

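The white cap is held over the white tray, whose far rim runs (239,172)–(416,170). The glue stick stands clear at (520,320). I'll use the same rim check here.

```bash
python3 -c "
from h import *
r=cam('wrist')
p=unproj(r,[(239,170),(416,167)],.028);print(p)
v=p[0]-p[1];u=np.array([v[1],-v[0]])/np.linalg.norm(v);print(np.linalg.norm(v),np.degrees(np.arctan2(u[1],u[0])),'centre',p.mean(0)-.059*u)
t=p.mean(0)-.037*u
plan(t[0],t[1],.018,None,1);print(t,yaw()[0])
"
```

```text
[[0.7125636  0.21479211]
 [0.72298455 0.09383149]]
0.12140868354442466 4.923967823193467 centre [0.65899182 0.14924761]
4 x [1, 0.0028, -0.0038, 0.1429, -0.0]
[0.68091063 0.15113595] [0.6769 0.1537 0.1609]
```

Call:
{"api": "apply_moves", "payload": {"targets": [[[1, 0.011, -0.012, 0.12, 0], [1, 0, 0, 0.14, 0], [1, 0, 0, 0.14, 0], [1, 0, 0, 0.1, 0], [1, 0, 0, 0.05, 0], [1, 0, 0, 0.022, 0], [1, 0, 0, 0, 0], [1, 0, 0, 0, 0]]]}}

```text
t: 31.17
tool_pos: [0.6817, 0.1512, 0.0191]
tool_rot: [-0.001, 0.731, -0.683, 0.001]
wrist_force: [0.7, 0.1, 0.6]
opening: 0.0394
```

Call:
{"api": "apply_moves", "payload": {"targets": [[[-0.35, 0, 0, 0, 0], [-0.35, 0, 0, 0, 0], [-0.35, 0, 0, 0, 0], [-0.35, 0, 0, 0, 0]]]}}

```text
t: 31.5
tool_pos: [0.6809, 0.1511, 0.018]
tool_rot: [-0.0, 0.731, -0.683, 0.0]
wrist_force: [1.1, -0.2, -0.9]
opening: 0.0575
```

Call:
{"api": "apply_moves", "payload": {"targets": [[[-0.35, 0, 0, -0.08, 0], [-0.35, 0, 0, -0.14, 0], [-0.35, 0, 0, -0.14, 0], [-1, 0, 0, -0.14, 0], [-1, 0, 0, -0.08, 0], [-1, 0, 0, 0, 0], [-1, 0, 0, 0, 0]]]}}

```text
t: 32.08
tool_pos: [0.6816, 0.1511, 0.1645]
tool_rot: [-0.001, 0.731, -0.683, 0.001]
wrist_force: [0.6, 0.1, -0.6]
opening: 0.0854
```

```bash
python3 -c "
from h import *
look(['white_cap'],'w11')
r=cam('scene');cv2.imwrite('pics/scene1.png',r['img'][:,:,::-1])
for n in 'red_marker black_marker white_cap blue_cap tape_roll tape_stand glue_stick'.split():
  for c in ['scene','top']:
    if c=='top' and n=='red_marker': cam('top')
    print(n,c,[(np.round(d['xyz'],3).tolist(),round(d['conf'],2)) for d in robot.place_of(n,c)][:2])
"
```

```text
white_cap 0.73 [679.3 150.4  40.8  40.2  48.7]
   place [0.681 0.144 0.004] 0.91
32.2 (array([0.6792, 0.151 , 0.16  ]), np.float64(-86.10169288602255)) 0.08507225995949945 [ 0.2 -0.7  0. ]
red_marker scene [([0.541, 0.434, 0.01], 0.51)]
red_marker top [([0.541, 0.437, 0.016], 0.59)]
black_marker scene [([0.537, 0.393, 0.016], 0.58)]
black_marker top [([0.536, 0.392, 0.015], 0.58)]
white_cap scene [([0.676, 0.148, 0.004], 0.82)]
white_cap top [([0.653, 0.15, -0.006], 0.67)]
blue_cap scene [([0.562, -0.383, 0.004], 0.65)]
blue_cap top [([0.568, -0.387, -0.001], 0.58)]
tape_roll scene [([0.646, -0.154, 0.029], 0.8)]
tape_roll top [([0.646, -0.154, 0.029], 0.81)]
tape_stand scene [([0.646, -0.152, -0.004], 0.9)]
tape_stand top [([0.644, -0.155, 0.0], 0.73)]
glue_stick scene [([0.616, 0.008, -0.003], 0.95)]
glue_stick top [([0.618, 0.003, 0.001], 0.68)]
```

View pics/w11.png

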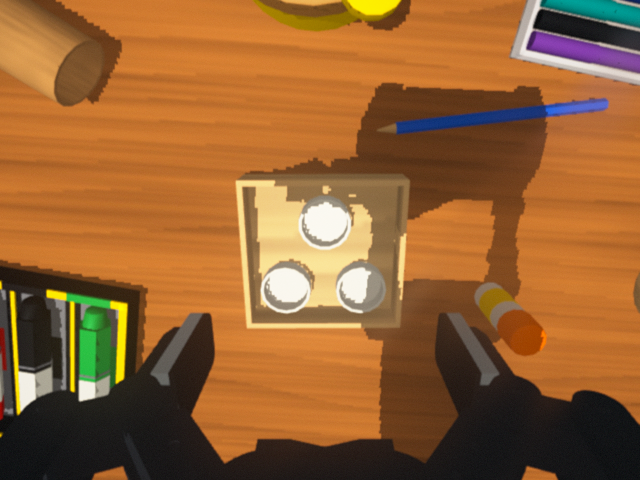

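View pics/scene1.png

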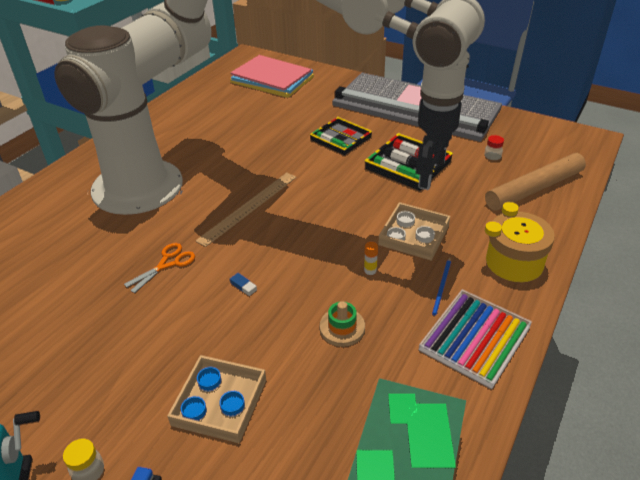

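The white cap lies flat at (325,221) among the fixed caps. The scene view shows three caps in each tray, the green roll on the stand at (342,317), the markers in the case, and the glue stick upright at (371,258).

```bash
python3 -c "
from plant import robot
print(robot.sign_off())"
```

```text
the job is handed in; nothing more can be done
None
```

I put both markers, both caps and the tape roll in place, let go of all of them, and handed the job in at about 33 s of the 115 s allowed. The sign-off gives no verdict.

My last checks:

| Item | Measured | Limit |
|---|---|---|
| Red marker, in the case frame | about (-2, +46) mm, height about 15 mm | x ±15, y 36 to 62, height 22 mm |
| Black marker, in the case frame | about (0, +2) mm, height about 15 mm | x ±15, y ±13, height 22 mm |
| Blue cap and white cap | flat, open side up, about 21 mm from their tray centres | x ±40, y ±42 mm |
| Green roll | within about 3 mm of the dowel axis, underside at 29 mm | 14 mm, height 36 mm |
| Glue stick | upright, moved under 5 mm, which is the measuring error | 25 mm |

- **Gripper:** it was open and about 160 mm above the table at hand-in, touching nothing.
- **Disagreement:** the network's top-view reading put the white cap at the tray centre. The arm was above the tray then, so it may have picked up one of the fixed caps. The wrist and scene views both put the cap at about (0.68, 0.15) m, on the free floor.
- **Not checked:** I took only single pictures after the last release, so whether everything was at rest was judged by eye.

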